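# Start the press screw over an insulated stack

### The job

On the bench press jig, lay the brown insulating sheet flat on the bed and let go, then stack the aluminium cover plate with its crank screw squarely on top and let go. Then start the screw by its crank handle: turn it backward (counter-clockwise seen from above) until the screw drops into the start of the thread, then turn it forward (clockwise) one full turn, and finish still gripping the crank handle, holding it there. Leave the other things on the bench alone.

Things in the scene. Friction and masses are not known exactly. Their poses are not given: they have to be found in the camera images.
- jig: Fixed bench jig: aluminium bed 130 (its x) by 60 mm (its y). Steel guide fingers stand 28 mm above the bed: one mid each end (inner face x = +-66.5 mm), two on each long side (x = +-52 mm, inner face y = +-31.5 mm); their top 13 mm flare outward to lead layers in. Long sides are free for |x| < 45 mm. Origin: centre of the underside, on the boss's axis; z up.
- sheet: Loose brown insulating sheet 130 x 60 x 5 mm with a 46 mm square window in its middle, 60 g, on one of two identical black rests (top 34 mm above the table, 50 mm wide, so the sheet's long sides overhang 5 mm each). Which rest varies. Origin: centre of its underside; x along its length. Either way round fits.
- cover: Loose aluminium cover plate 130 x 60 x 12 mm with a captive crank screw mid-way, 0.85 kg, on the other rest. Origin: centre of its underside; x lengthwise. Fits either way round (reversed, the thread start comes 180 degrees later); grip it across its 60 mm width at the middle. There the crank points about along +x, its handle up to 33 mm above the plate; on the jig the boss pushes it up to 49 mm.
- bolt_top (a point): Centre of the hub's top face on the screw's axis, level with the crank arm's top (arm 6 mm thick). Its x axis points along the arm. Height above the table when stacked: 73 mm lug on rim, 67 mm dropped into the thread start, 59 mm one full turn in. The screw turns freely and slides 25 mm up and down in the plate by its own weight; its foot hangs up to 26 mm below the plate.
- handle_top (a point): Centre of the top of the upright black crank handle: 24 mm tall, 15 mm diameter, top 25 mm above the arm's top, 38 mm from the screw's axis. It rides in a slot along the arm (+-6 mm, 120 N/m centring spring) and spins freely, so it can be carried round a circle with the gripper's direction unchanged. Turning takes about 1 N.
- solder_spool: bystander: white solder spool, 52 mm diameter, 23 mm high; origin at its underside
- screwdriver: bystander: screwdriver with blue handle, 150 mm long, lying; origin at its underside
- tweezers: bystander: steel tweezers 110 mm long, lying; origin at the underside
- tip_tin: bystander: small steel bowl, 60 mm diameter, 45 mm high; origin at the underside
- meter: bystander: yellow multimeter 140 x 75 x 41 mm lying on its back; origin at the underside
- parts_tray: bystander: clear divided tray 80 x 60 x 24 mm; origin at the underside
- pliers: bystander: pliers with blue grips, 190 mm long, lying; origin near the underside of the pivot
- handle: The same crank handle; origin: centre of its underside, 1 mm above the arm's top. A gripped handle holds the screw at the hand's height: the screw (1.5 N) drops only if the hand goes down with it, by 6 mm at the thread start and 8 mm per turn forward, or lets go.
- bed_top (a point): Centre of the bed's top surface, 32 mm above the table; axes as the jig's. The bed has a 46 mm square bore here, holding a round steel threaded boss.
- boss_rim (a point): Centre of the boss rim, 3 mm below the bed top. The screw's foot lug first rests on it. Somewhere 40 to 140 degrees counter-clockwise of where the lug lands is the thread start: 6 mm deep, about 30 degrees wide, with an upright stop on its counter-clockwise side; pressed on it the lug binds, so ease back 10 degrees to drop. From there the thread runs clockwise, 8 mm down per turn.
Not all that is in view belongs to the job. Leave any purple or red look-alike of the jig alone.

How it is judged:
By the outcome, as a careful person would: the job done as asked, in the order asked, and still so for the second after the job is handed in, while the arm keeps its last pose, push and grip.
It also fails if it takes over 72 s, if anything falls off the work surface, if the arm or the gripper's body presses on something with over 40 N, if the wrist force passes 120 N, or if a joint passes its speed limit or range.

### The arm

A 6-joint arm with a two-finger parallel gripper is mounted at the origin on the work surface. World frame = base frame: x ahead of the robot, y to its left, z up, the work surface at z = 0. Lengths are in mm, angles in rad, forces in N, time in s.
With the tool pointing down it reaches from about 375 to 825 mm from the base axis. Payload 5.5 kg.
Tool frame: the origin (TCP) lies at the centre of the arm's flange, where the gripper is bolted on; the fingertips stand 173 mm ahead of it and the grasp point (between the pads) lies 155 mm ahead of it; z points along the fingers, y is the line along which they close (so a half turn about z gives the same grasp; the last joint's range is limited). The gripper opens to 85 mm and grips with 20 to 120 N. Pads are 22 mm wide; open, the fingers measure 114 mm over their backs; the gripper's body (76 mm by 85 mm) begins 54 mm behind the grasp point. The pads swing forward as they close: fully open they stand 13 mm farther back than shut.
Start: joints at [1.186, 0.314, -0.047, 1.21, 0, 1.571], TCP at [225.221, 556.122, 404.699] pointing down, gripper open.
Joint ranges: [-2.67, 2.67], [-0.69, 1.73], [-1.03, 1.25], [-2.08, 2.16], [-1.42, 1.45], [-3.14, 3.14]. Speed limits (rad/s): [2.39, 2.39, 3.01, 3.14, 3.14, 3.14].

### API

Orientations are given as a 3x3 rotation matrix whose columns are the frame's x, y, z axes.
In Python, from station import ctrl gives the robot as it stands. The module is installed in compiled form; this text tells all that it offers.
- The arm moves only by the shell command python3 -m handwheel 'ROWS' [OPENING]. ROWS is rows parted by semicolons, their numbers by spaces, 1 to 8 of them, each of 4 numbers: dx, dy, dz in mm, then a turn about the tool's z in rad; each row is the pose to reach, as a shift and turn from the pose commanded when the command began, along the tool's axes at that moment; what a row does not reach only later rows make up. A row lasts 1/10 s, in which the tool goes at most 50 mm and 0.15 rad, less where a joint would pass 70% of its speed; a pose out of reach is approached as far as the arm can. OPENING is the finger opening in mm, set as the command begins (- or left out keeps the last). The fingers move at their own pace and stop on an object; the grip force is fixed at half the most. Time passes only in rows, so rows that do not move let the fingers close. It prints the time, the measured TCP pose, the force, the opening and the grip force at its end.
- ctrl.read_state(): the state, without advancing time (a new reading comes with each control period).
- ctrl.grab_frame(name): name is "scene" or "side" or "wrist"; returns a dict with "pixels" (384x512x3 uint8, red, green, blue), "fx", "fy", "cx", "cy" (pixels), "R" (3x3) and "t" (3): a world point X has camera coordinates R X + t. Camera axes: x right, y down, z forward; pixel columns grow to the right and rows downward; lengths in mm; the calibration is good to about 2 mm. The wrist camera is an equidistant fisheye: a pixel r from the principal point sees the ray r / f radians off the axis. A picture is of the moment at which its call begins. There is no depth.
- ctrl.job_done(): hands the job in; it is judged then, once.
Trained networks look in a picture, given as the dict that the camera call returned (one of the last four; its "shot" number tells which), for a name from the list of things; names that differ only in an ending like _2 or _b are one class to them, and where a whole thing is asked for, a point or a joint stands for the part that bears it (a point fixed in the world has none). Each returns a list of dicts, best first, with "p" (0 to 1); they miss things now and then, are a little off and sometimes report something else, mostly with a low value. They report only what shows in the picture. A call takes as long as a camera call. They do not tell look-alikes from the thing itself.
- ctrl.recognise(target, picture): "centre" ([x, y, z] in mm, in the coordinates of the camera as it stood for that picture, good to about 4 mm: the middle of the surface that is visible of it).
The state is a dict: "time_s": time; "qpos": joint angles; "joint_vel": joint speeds; "tau": joint torques, N m; "eef_pos": TCP position; "eef_rot": TCP orientation; "ft_force": force on the tool from outside, world axes, zero at the start; "ft_torque": the same for the moment, N m; "width": finger opening in mm; "grip_force": force on a finger pad.
Only numpy, scipy, OpenCV 4.12 (cv2) and the standard library are available. Lean on these libraries where they do the work, as an engineer would, in place of code of your own. Each camera call takes 0.05 s, during which the arm holds its last target. There are 200 camera calls.

## Working session

There is one attempt and no reset: what is moved stays moved. The work goes in short steps, Python scripts to look and compute and a shell command to move; the robot and the scene stay as the last step left them, time stands still between calls to the robot, and variables do not carry over. Pictures are saved under pics/ and viewed, at most 12 in all, crops included, and the job is handed in when it is done.

```bash
mkdir -p pics; cat > h.py <<'E'
import numpy as np, cv2
from station import ctrl
def save(f,n): cv2.imwrite('pics/'+n+'.png',f['pixels'][:,:,::-1])
def world(f,c): return np.array(f['R']).T@(np.array(c)-np.array(f['t']))
def ray(f,u,v,fish=False):
    d=np.array([(u-f['cx'])/f['fx'],(v-f['cy'])/f['fy'],1.])
    if fish:
        r=np.hypot(d[0],d[1]); d=np.array([d[0]/r*np.sin(r),d[1]/r*np.sin(r),np.cos(r)]) if r>1e-9 else np.array([0,0,1.])
    R=np.array(f['R']); return -R.T@np.array(f['t']), R.T@(d/np.linalg.norm(d))
def tri(rs):
    A=0;b=0
    for o,d in rs:
        P=np.eye(3)-np.outer(d,d); A=A+P; b=b+P@o
    return np.linalg.solve(A,b)
def onz(r,z): o,d=r; return o+d*(z-o[2])/d[2]
def proj(f,X,fish=False):
    c=np.array(f['R'])@np.array(X)+np.array(f['t'])
    if fish:
        r=np.hypot(c[0],c[1]); th=np.arctan2(r,c[2]); return np.array([f['cx']+f['fx']*th*c[0]/r,f['cy']+f['fy']*th*c[1]/r])
    return np.array([f['cx']+f['fx']*c[0]/c[2],f['cy']+f['fy']*c[1]/c[2]])
E
python3 - <<'E'
from h import *
np.set_printoptions(precision=1,suppress=True)
s=ctrl.read_state(); print(s['time_s'],s['eef_rot'],s['eef_pos'])
F={n:ctrl.grab_frame(n) for n in ('scene','side','wrist')}
for n,f in F.items(): save(f,n+'0')
for t in ('jig','sheet','cover','bolt_top','handle_top'):
  for n,f in F.items():
    print(t,n,[(round(r['p'],2),world(f,r['centre'])) for r in ctrl.recognise(t,f)[:3]])
cv2.imwrite('pics/both0.png',cv2.resize(np.vstack([F['scene']['pixels'],F['side']['pixels']])[:,:,::-1],None,fx=.78,fy=.78))
print(ctrl.read_state()['time_s'])
E
```

```text
0.0 [[-0.9  0.4 -0. ]
 [ 0.4  0.9 -0. ]
 [ 0.  -0.  -1. ]] [225.1 555.9 403.8]
jig scene [(0.85, array([530.9, -32.9,  34.3])), (0.82, array([ 330.3, -378.1,   28.8])), (0.58, array([261.1, 261.8,  33.7]))]
jig side [(0.94, array([255.4, 248.5,  27.5])), (0.6, array([514.8, -38.8,  30.8])), (0.57, array([ 323.2, -379.7,   25.7]))]
jig wrist []
sheet scene [(0.86, array([ 547. , -272. ,   41.5]))]
sheet side [(0.86, array([ 540. , -280. ,   38.1])), (0.69, array([515.7, -39.8,  30.4]))]
sheet wrist [(0.55, array([ 498.2, -270.7,   38.8]))]
cover scene [(0.93, array([491.8, 275.2,  45.1])), (0.7, array([ 548.6, -274.8,   45.6]))]
cover side [(0.89, array([486.1, 273.7,  43.3])), (0.68, array([518.9, -43.6,  26.6]))]
cover wrist []
bolt_top scene [(0.67, array([515.7, 273.8,  51.4]))]
bolt_top side [(0.67, array([513.9, 277.2,  46.6]))]
bolt_top wrist []
handle_top scene [(0.32, array([537.8, -31.2,  32.6]))]
handle_top side []
handle_top wrist []
0.9
```

View pics/scene0.png

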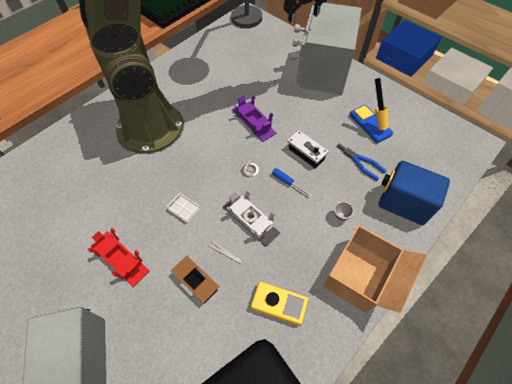

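View pics/side0.png

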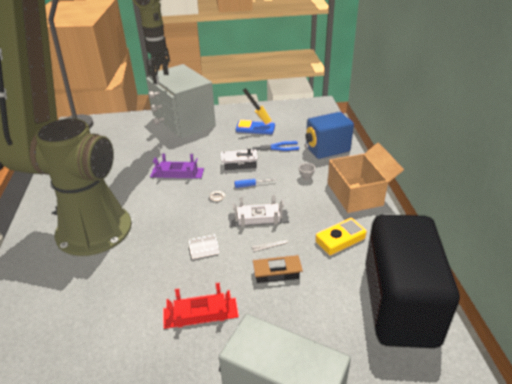

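The grey jig shows at scene (250,215) and side (260,213). The brown sheet is at scene (195,279) and the cover with its crank at scene (307,148). The red and purple jigs are decoys. Next I estimate yaws from the fixed cameras.

```bash
python3 - <<'E'
from h import *
import pickle
np.set_printoptions(precision=3,suppress=True)
s=ctrl.read_state(); print(s['eef_rot'])
F={n:ctrl.grab_frame(n) for n in ('scene','side')}
pickle.dump(F,open('F0.pkl','wb'))
for n,c in (('scene',(195,279)),('side',(277,266))):
    f=F[n]; hsv=cv2.cvtColor(f['pixels'],cv2.COLOR_RGB2HSV)
    m=((hsv[...,0]<18)&(hsv[...,1]>90)&(hsv[...,2]>50)).astype(np.uint8)
    m2=np.zeros_like(m); m2[c[1]-35:c[1]+35,c[0]-35:c[0]+35]=m[c[1]-35:c[1]+35,c[0]-35:c[0]+35]
    ys,xs=np.nonzero(m2); W=np.array([onz(ray(f,x,y),39)[:2] for x,y in zip(xs,ys)],np.float32)
    print(n,len(xs),cv2.minAreaRect(W))
crops=[]
for c in ((250,215),(307,148)):
    crops.append(cv2.resize(F['scene']['pixels'][c[1]-32:c[1]+32,c[0]-32:c[0]+32,::-1],(390,390),interpolation=cv2.INTER_CUBIC))
cv2.imwrite('pics/crop1.png',np.hstack(crops))
R=np.array(s['eef_rot']);p=np.array(s['eef_pos'])
for t in ((530,-33,404),(545,-275,404),(490,275,404)): print(t,R.T@(np.array(t)-p))
E
```

```text
[[-0.927  0.375  0.   ]
 [ 0.375  0.927  0.   ]
 [ 0.     0.    -1.   ]]
scene 824 ((543.2346801757812, -273.14276123046875), (59.85338592529297, 131.211669921875), 89.91914367675781)
side 652 ((541.5917358398438, -277.1099853515625), (128.27590942382812, 66.75682067871094), 0.21205541491508484)
(530, -33, 404) [-503.645 -431.636    0.69 ]
(545, -275, 404) [-608.394 -650.307    0.675]
(490, 275, 404) [-350.949 -161.178    0.709]
```

View pics/crop1.png

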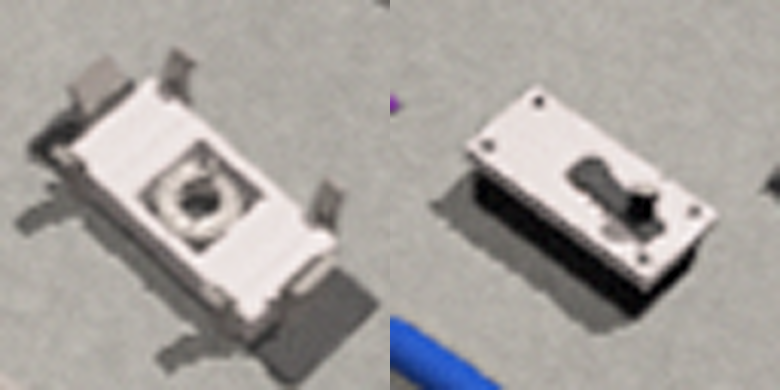

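The sheet lies along world x (yaw about 0, size matches). I move to look over the jig, turning the tool to align with the world axes.

```bash
python3 -m handwheel '-290 -250 20 -0.384;-290 -250 20 -0.384;-290 -250 20 -0.384;-290 -250 20 -0.384;-290 -250 20 -0.384;-290 -250 20 -0.384;-290 -250 20 -0.384;-290 -250 20 -0.384'
python3 - <<'E'
from h import *
np.set_printoptions(precision=3,suppress=True)
s=ctrl.read_state();R=np.array(s['eef_rot']);p=np.array(s['eef_pos']); print(R,s['qpos'],R.T@(np.array((530,-60,370))-p))
E
```

```text
time_s: 1.8
eef_pos: [400.8, 213.0, 384.8]
eef_rot: [[-1.0, 0.002, 0.001], [0.002, 1.0, -0.0], [-0.001, -0.0, -1.0]]
ft_force: [0.7, 0.5, -0.5]
width: 85.2
grip_force: 0.0
[[-1.     0.002  0.001]
 [ 0.002  1.    -0.   ]
 [-0.001 -0.    -1.   ]] [ 0.489  0.049 -0.414  1.107 -0.001  0.491] [-129.815 -272.664   15.005]
```

```bash
python3 -m handwheel '-120 -270 20 0;-120 -270 20 0;-120 -270 20 0;-120 -270 20 0;-120 -270 20 0;-120 -270 20 0;-120 -270 20 0'
python3 - <<'E'
from h import *
import pickle
f=ctrl.grab_frame('wrist'); save(f,'wj'); print(f['fx'],f['cx'],f['cy'],np.round(-np.array(f['R']).T@np.array(f['t'])))
pickle.dump(f,open('Fj.pkl','wb'))
for t in ('jig','bed_top','sheet','cover','handle_top'): print(t,[(round(r['p'],2),world(f,r['centre']).round(1)) for r in ctrl.recognise(t,f)[:3]])
E
```

```text
time_s: 2.5
eef_pos: [521.6, -58.9, 364.3]
eef_rot: [[-1.0, 0.007, 0.001], [0.007, 1.0, -0.002], [-0.001, -0.002, -1.0]]
ft_force: [0.8, 0.2, 0.1]
width: 85.6
grip_force: 0.0
297.3186396354542 254.90801102848147 190.30963155731706 [439. -59. 332.]
jig [(0.95, array([ 353.6, -359.3,   26.1])), (0.92, array([321. , 241.7,  21.7])), (0.71, array([503.5, -25.8,  32.9]))]
bed_top [(0.78, array([ 354. , -358.2,   18.8])), (0.75, array([507.9, -25.4,  31.4])), (0.58, array([320. , 240.8,  18.4]))]
sheet []
cover [(0.71, array([502.2, 262.4,  43.1]))]
handle_top []
```

View pics/wj.png

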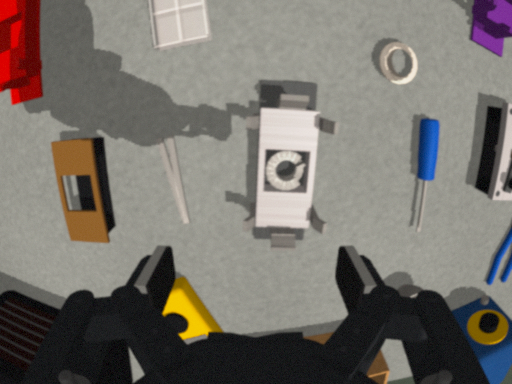

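The bed is at wrist px corners about (262,109), (316,109), (310,227), (256,225), with the boss centre near (287,170). The sheet is at about (78,188), upright in the picture.

```bash
cat >> h.py <<'E'
def bed(f,box,z=32,fish=True,thr=175,sat=45):
    x0,y0,x1,y1=box; hsv=cv2.cvtColor(f['pixels'],cv2.COLOR_RGB2HSV)[y0:y1,x0:x1]
    m=((hsv[...,2]>thr)&(hsv[...,1]<sat)).astype(np.uint8)
    m=cv2.morphologyEx(m,cv2.MORPH_OPEN,np.ones((3,3),np.uint8))
    n,l,st,ct=cv2.connectedComponentsWithStats(m); i=1+np.argmax(st[1:,4])
    c,_=cv2.findContours((l==i).astype(np.uint8),cv2.RETR_EXTERNAL,cv2.CHAIN_APPROX_NONE)
    return cv2.minAreaRect(np.array([onz(ray(f,x0+q[0][0],y0+q[0][1],fish),z)[:2] for q in max(c,key=len)],np.float32))
E
python3 - <<'E'
from h import *
import pickle
f=pickle.load(open('Fj.pkl','rb'))
for thr in (170,190,205): print(bed(f,(235,85,340,255),thr=thr))
F=pickle.load(open('F0.pkl','rb'))
for thr in (170,190,205): print('scene',bed(F['scene'],(215,180,290,250),fish=False,thr=thr),bed(F['side'],(225,195,295,235),fish=False,thr=thr))
hsv=cv2.cvtColor(f['pixels'],cv2.COLOR_RGB2HSV)
m=((hsv[...,0]<18)&(hsv[...,1]>90)&(hsv[...,2]>70)).astype(np.uint8);m[:,:40]=0;m[:,115:]=0;m[:130]=0;m[250:]=0
ys,xs=np.nonzero(m); print(cv2.minAreaRect(np.array([onz(ray(f,x,y,True),39)[:2] for x,y in zip(xs,ys)],np.float32)))
for px in ((262,109),(316,109),(310,227),(256,225),(287,170)): print(px,onz(ray(f,*px,True),32).round(1))
E
python3 -m handwheel '-10 -200 60 0;-10 -200 60 0;-10 -200 60 0;-10 -200 60 0;-10 -200 60 0'
python3 - <<'E'
from h import *
import pickle
f=ctrl.grab_frame('wrist'); save(f,'ws');pickle.dump(f,open('Fs.pkl','wb'))
s=ctrl.read_state();print(s['time_s'],s['eef_pos'],s['eef_rot'])
E
```

```text
((519.8226318359375, -26.669368743896484), (60.965850830078125, 130.53750610351562), 87.2862319946289)
((519.568115234375, -26.790748596191406), (59.76967239379883, 128.76663208007812), 87.36112213134766)
((519.34423828125, -26.822494506835938), (58.70539855957031, 127.442626953125), 87.43765258789062)
scene ((518.9146118164062, -20.11962890625), (232.85519409179688, 232.9009246826172), 42.4409294128418) ((520.58203125, -41.00446319580078), (189.62930297851562, 228.42555236816406), 81.0732421875)
scene ((558.8231201171875, -29.229259490966797), (59.767337799072266, 55.7267951965332), 84.92071533203125) ((520.58203125, -41.00446319580078), (189.62930297851562, 228.42555236816406), 81.0732421875)
scene ((563.3485717773438, -29.516931533813477), (59.419212341308594, 40.62271499633789), 86.7497787475586) ((521.015625, -24.113601684570312), (72.42243957519531, 133.66481018066406), 87.06794738769531)
((540.6146850585938, -269.95526123046875), (129.663330078125, 61.53388977050781), 0.21005591750144958)
(262, 109) [455.2 -52.6  32. ]
(316, 109) [454.4   2.1  32. ]
(310, 227) [585.1   1.9  32. ]
(256, 225) [581.8 -59.2  32. ]
(287, 170) [518.6 -26.5  32. ]
time_s: 3.3
eef_pos: [529.5, -257.1, 303.2]
eef_rot: [[-1.0, 0.003, -0.001], [0.003, 1.0, -0.001], [0.001, -0.001, -1.0]]
ft_force: [-0.1, -0.4, 0.1]
width: 85.4
grip_force: 0.0
3.35 [ 529.493535   -256.41965665  303.42143759] [[-9.99994620e-01  2.96814813e-03 -1.39617853e-03]
 [ 2.96850798e-03  9.99995561e-01 -2.55737863e-04]
 [ 1.39541326e-03 -2.59881054e-04 -9.99998993e-01]]
```

View pics/ws.png

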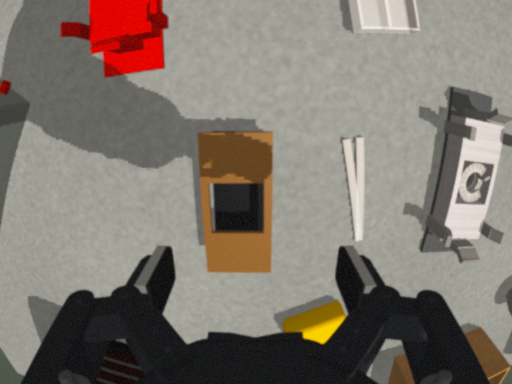

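The sheet's corners are at about (199,131), (272,131), (270,272), (207,271), and the window is visible between the open fingers.

```bash
python3 - <<'E'
from h import *
import pickle
np.set_printoptions(precision=2,suppress=True)
f=pickle.load(open('Fs.pkl','rb'));g=pickle.load(open('Fj.pkl','rb'))
def mask(f,x0,x1,y0,y1):
    hsv=cv2.cvtColor(f['pixels'],cv2.COLOR_RGB2HSV)
    m=((hsv[...,0]<18)&(hsv[...,1]>100)&(hsv[...,2]>60)).astype(np.uint8); o=np.zeros_like(m); o[y0:y1,x0:x1]=m[y0:y1,x0:x1]; return o
def quad(m):
    c,_=cv2.findContours(m,cv2.RETR_EXTERNAL,cv2.CHAIN_APPROX_NONE); c=max(c,key=cv2.contourArea)
    return c[:,0,:]
qs=quad(mask(f,190,285,120,280)); qg=quad(mask(g,40,115,130,250))
for z in (35,39,43): print(z,[cv2.minAreaRect(np.array([onz(ray(h,*p,True),z)[:2] for p in q],np.float32)) for h,q in ((f,qs),(g,qg))])
def corners(q): s=q.sum(1);d=q[:,0]-q[:,1]; return [q[s.argmin()],q[d.argmax()],q[s.argmax()],q[d.argmin()]]
a,b=corners(qs),corners(qg)
for p,q in zip(a,b): print(p,q,tri([ray(f,*p,True),ray(g,*q,True)]),onz(ray(f,*p,True),39))
# jig second view, boss
print('jig',bed(f,(425,100,512,260),thr=190), tri([ray(g,287,170,True),ray(f,474,183,True)]))
E
```

```text
35 [((542.260009765625, -274.1063232421875), (130.99606323242188, 60.42571258544922), 0.21906858682632446), ((541.9946899414062, -272.4115295410156), (131.17884826660156, 62.82386779785156), 0.3278735876083374)]
39 [((540.640625, -273.8300476074219), (128.77781677246094, 59.40248107910156), 0.21903297305107117), ((540.6051025390625, -269.5422668457031), (129.41265869140625, 61.97800064086914), 0.3278868794441223)]
43 [((539.0211791992188, -273.5538024902344), (126.55952453613281, 58.379241943359375), 0.2190326303243637), ((539.2156372070312, -266.673095703125), (127.64640045166016, 61.13214111328125), 0.32787635922431946)]
[199 133] [ 52 142] [ 477.83 -303.27   33.26] [ 477.02 -302.17   39.  ]
[272 133] [ 92 140] [ 479.33 -244.04   31.28] [ 477.63 -244.49   39.  ]
[270 271] [107 242] [ 605.93 -243.95   36.92] [ 604.57 -244.07   39.  ]
[208 271] [ 71 239] [ 607.14 -302.96   34.7 ] [ 605.14 -302.34   39.  ]
jig ((519.7070922851562, -29.10912322998047), (59.897212982177734, 128.90367126464844), 87.13447570800781) [520.89 -25.84  26.23]
```

Jig centre comes out near (520,-27) with yaw about -2.7°, and the sheet centre near (541.5,-274) with yaw about 0. Both sizes match at the expected heights. Now I go down on the sheet.

```bash
python3 -m handwheel '-12 -17 35 0;-12 -17 75 0;-12 -17 113 0;-12 -17 113 0;-12 -17 113 0'
python3 -m handwheel '0 0 0 0;0 0 0 0;0 0 0 0;0 0 0 0;0 0 0 0;0 0 0 0' 40
```

```text
time_s: 3.85
eef_pos: [541.9, -269.9, 192.3]
eef_rot: [[-1.0, -0.001, -0.001], [-0.001, 1.0, 0.001], [0.001, 0.001, -1.0]]
ft_force: [0.9, -0.8, 0.2]
width: 85.6
grip_force: 0.0
time_s: 4.45
eef_pos: [543.1, -271.8, 195.0]
eef_rot: [[-1.0, 0.0, 0.005], [0.0, 1.0, -0.001], [-0.005, -0.001, -1.0]]
ft_force: [-1.1, 2.3, 8.6]
width: 58.6
grip_force: 63.1
```

```bash
python3 -m handwheel '0 0 -40 0;0 0 -80 0;7 82 -80 0.05;14 132 -80 0.05;20 182 -80 0.05;21 232 -80 0.05;21 245 -80 0.05;21 245 -80 0.05'
python3 - <<'E'
from h import *
import pickle
f=ctrl.grab_frame('wrist'); save(f,'wp');pickle.dump(f,open('Fp.pkl','wb'))
s=ctrl.read_state();print(s['time_s'],s['eef_pos'],s['eef_rot'].round(3) if hasattr(s['eef_rot'],'round') else s['eef_rot'],s['ft_force'],s['width'])
E
```

```text
time_s: 5.25
eef_pos: [520.8, -22.0, 273.5]
eef_rot: [[-0.999, 0.044, 0.002], [0.044, 0.999, 0.002], [-0.002, 0.002, -1.0]]
ft_force: [0.1, -0.8, -0.0]
width: 58.0
grip_force: 65.0
5.3 [521.16371249 -24.12102033 273.3637274 ] [[-0.999  0.046  0.003]
 [ 0.046  0.999 -0.   ]
 [-0.003  0.    -1.   ]] [ 0.64253661 -0.92007099  0.32373245] 58.07660648404105
```

View pics/wp.png

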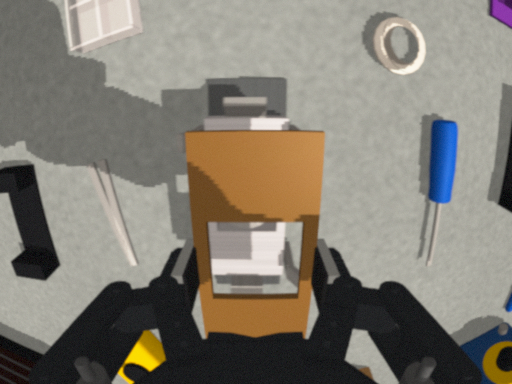

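The sheet is held level: far corners at (186,131) and (324,131), window at (209–302, 221–296). Below it, the jig bed's near end runs from (204,118) to (288,118).

```bash
python3 - <<'E'
from h import *
import pickle
np.set_printoptions(precision=1,suppress=True)
f=pickle.load(open('Fp.pkl','rb'))
for z in (112,116,120,124):
    a,b,c,d=[onz(ray(f,*p,True),z) for p in ((186,131),(324,131),(209,221),(302,221))]
    print(z,np.linalg.norm(a-b),(a+b)/2,np.degrees(np.arctan2(*(b-a)[:2])),np.linalg.norm(c-d),(c+d)/2)
a,b=[onz(ray(f,*p,True),32) for p in ((204,118),(288,118))]; print('bed',a,b,(a+b)/2)
print('fingers', [onz(ray(f,*p,True),60) for p in ((223,100),(266,100))])
print(proj(f,(520-64.9,-27+3.05,32),True))
E
```

```text
112 61.09973569909549 [454.5 -19.4 112. ] 2.4963006686154756 44.79341070134262 [497.9 -21.1 112. ]
116 59.20730199713227 [454.  -19.4 116. ] 2.4963006686155107 43.40603055857786 [496. -21. 116.]
120 57.31486829516906 [453.5 -19.4 120. ] 2.496300668615548 42.0186504158131 [494.2 -21.  120. ]
124 55.42243459320584 [453.  -19.4 124. ] 2.496300668615471 40.631270273048344 [492.3 -20.9 124. ]
bed [454.1 -55.2  32. ] [457.    3.9  32. ] [455.6 -25.7  32. ]
fingers [array([441.8, -38. ,  60. ]), array([443.1, -12.2,  60. ])]
[248.3 116.7]
```

```bash
python3 -m handwheel '0 0 0 0;0 0 0 0;0 0 0 0'
cat > rel.py <<'E'
from h import *
np.set_printoptions(precision=1,suppress=True)
f=ctrl.grab_frame('wrist'); s=ctrl.read_state(); print(s['time_s'],s['eef_pos'],s['eef_rot'][0],s['ft_force'])
hsv=cv2.cvtColor(f['pixels'],cv2.COLOR_RGB2HSV)
m=((hsv[...,0]<18)&(hsv[...,1]>100)&(hsv[...,2]>60)); m[:90]=0;m[:,:150]=0;m[:,360:]=0;m[215:]=0
ys,xs=np.nonzero(m); top=np.percentile(ys,.2); r=int(top)+3
rowx=np.nonzero(m[r])[0]; L,Rr=rowx.min(),rowx.max()
print('sheet px',top,L,Rr)
w=(hsv[...,2]>180)&(hsv[...,1]<40)
for y in range(int(top)-18,int(top)): 
    x=np.nonzero(w[y,180:330])[0]
    if len(x): print(y,x.min()+180,x.max()+180,len(x))
save(f,'rel%d'%f['shot'])
E
python3 rel.py
```

```text
time_s: 5.6
eef_pos: [521.2, -27.8, 272.0]
eef_rot: [[-0.999, 0.053, 0.0], [0.053, 0.999, -0.0], [-0.0, -0.0, -1.0]]
ft_force: [-0.4, -0.6, -0.7]
width: 57.8
grip_force: 65.0
5.65 [521.1 -27.8 271.8] [-1.   0.1  0. ] [-0.2 -0.8 -1. ]
sheet px 130.0 185 324
115 300 300 1
116 261 273 13
117 258 275 18
118 251 298 48
119 251 298 48
120 251 298 48
121 251 297 46
122 251 293 43
123 251 293 43
124 251 291 41
125 251 290 40
126 251 290 40
127 251 290 40
128 252 291 40
129 252 290 39
```

```bash
cat > rel2.py <<'E'
from h import *
f=ctrl.grab_frame('wrist')
for z in (112,115,118):
    a,b=[onz(ray(f,*p,True),z) for p in ((184.5,130),(324.5,130))]; print(z,((a+b)/2).round(1),np.linalg.norm(a-b).round(1))
for z in (32,): print([onz(ray(f,*p,True),z).round(1) for p in ((214,117.5),(298.5,117.5))])
u=cv2.resize(f['pixels'][80:150,170:340,::-1],None,fx=4.5,fy=4.5,interpolation=cv2.INTER_CUBIC); cv2.imwrite('pics/relz.png',u)
E
python3 rel2.py
```

```text
112 [453.8 -25.2 112. ] 61.2
115 [453.5 -25.2 115. ] 59.8
118 [453.1 -25.2 118. ] 58.4
[array([453.7, -53.5,  32. ]), array([456.7,   5.4,  32. ])]
```

View pics/relz.png

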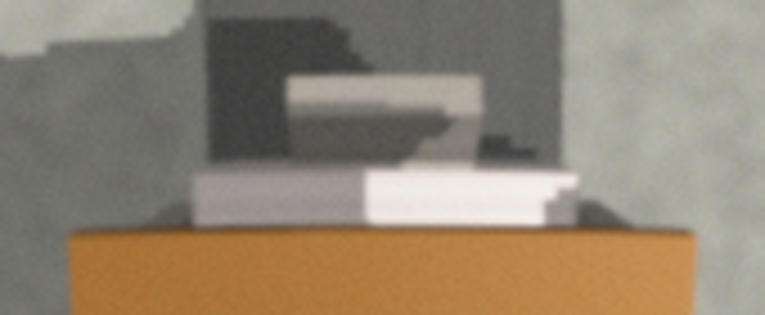

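Sheet and bed are parallel and agree within about 1 mm: bed centre at column 255.7, sheet centre at 254.9, and the bed end about 1.5 mm further out. I lower it with a small correction.

```bash
python3 -m handwheel '-1.3 0.6 0 0;-1.3 0.6 25 0;-1.3 0.6 45 0;-1.3 0.6 57 0;-1.3 0.6 64 0;-1.3 0.6 70 0;-1.3 0.6 70 0;-1.3 0.6 70 0'
python3 -m handwheel '0 0 3 0;0 0 3 0;0 0 3 0'
```

```text
time_s: 6.5
eef_pos: [522.7, -26.0, 202.2]
eef_rot: [[-0.999, 0.051, 0.001], [0.051, 0.999, 0.0], [-0.001, 0.0, -1.0]]
ft_force: [0.2, 0.3, -0.9]
width: 57.8
grip_force: 65.0
time_s: 6.8
eef_pos: [522.9, -26.0, 200.6]
eef_rot: [[-0.999, 0.051, 0.002], [0.051, 0.999, -0.001], [-0.002, -0.0, -1.0]]
ft_force: [-3.5, 1.6, 13.3]
width: 58.0
grip_force: 73.2
```

The fingertips meet the bed edge at its top level (z about 32), so I ease up and release into the straight guides.

```bash
python3 -m handwheel '0 0 -2 0;0 0 -2 0' 
python3 -m handwheel '0 0 0 0;0 0 0 0;0 0 0 0;0 0 0 0;0 0 0 0' 85
python3 -m handwheel '0 0 -40 0;0 0 -80 0;0 0 -110 0;0 0 -110 0'
python3 - <<'E'
from h import *
import pickle
f=ctrl.grab_frame('wrist'); save(f,'wr');pickle.dump(f,open('Fr.pkl','wb'))
F=[ctrl.grab_frame(n) for n in('scene','side')]
a=cv2.resize(f['pixels'][60:340,150:370,::-1],(440,560)); b=[cv2.resize(g['pixels'][y-30:y+30,x-36:x+36,::-1],(336,280),interpolation=cv2.INTER_CUBIC) for g,(x,y) in zip(F,((250,215),(260,213)))]
cv2.imwrite('pics/rel_all.png',np.hstack([a,np.vstack(b)]))
E
```

```text
time_s: 7.0
eef_pos: [522.7, -26.0, 201.4]
eef_rot: [[-0.999, 0.051, 0.001], [0.051, 0.999, -0.0], [-0.001, 0.0, -1.0]]
ft_force: [-0.4, -0.1, -0.1]
width: 58.1
grip_force: 65.1
time_s: 7.5
eef_pos: [522.3, -26.0, 200.6]
eef_rot: [[-0.999, 0.051, -0.0], [0.051, 0.999, -0.0], [0.0, -0.0, -1.0]]
ft_force: [-0.3, -0.5, 0.3]
width: 85.4
grip_force: 0.0
time_s: 7.9
eef_pos: [524.3, -26.1, 315.2]
eef_rot: [[-0.999, 0.051, 0.008], [0.051, 0.999, -0.0], [-0.008, 0.0, -1.0]]
ft_force: [0.2, 0.2, 0.0]
width: 85.1
grip_force: 0.0
```

View pics/rel_all.png

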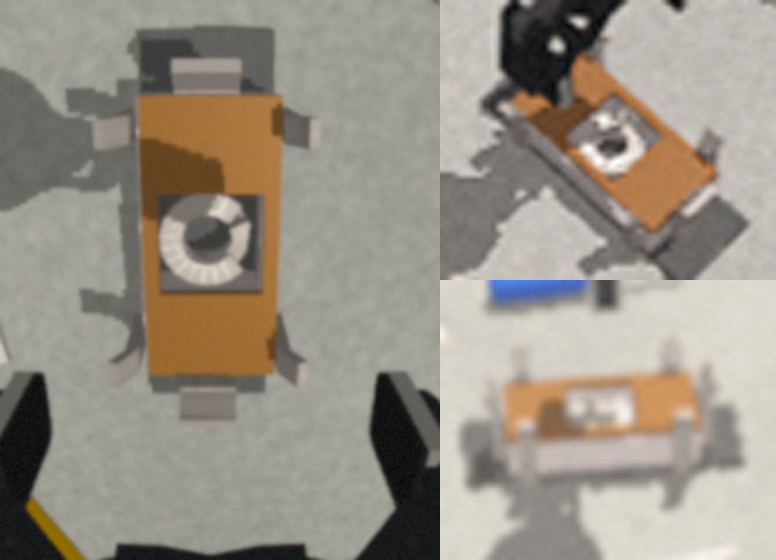

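The sheet lies flat inside all six guide fingers, with the boss visible through its window. Next is the cover.

```bash
python3 -m handwheel '39 287 0 0;39 287 0 0;39 287 0 0;39 287 0 0;39 287 0 0;39 287 0 0;39 287 0 0;39 287 0 0'
python3 - <<'E'
from h import *
import pickle
f=ctrl.grab_frame('wrist'); save(f,'wc');pickle.dump(f,open('Fc.pkl','wb'))
s=ctrl.read_state();print(s['time_s'],s['eef_pos'],s['eef_rot'],-np.array(f['R']).T@f['t'])
for t in ('cover','bolt_top','handle_top'): print(t,[(round(r['p'],2),world(f,r['centre']).round(1)) for r in ctrl.recognise(t,f)[:3]])
c=[int(v) for v in proj(f,(490,275,46),True)];print(c)
cv2.imwrite('pics/wcz.png',cv2.resize(f['pixels'][60:300,130:390,::-1],(650,600),interpolation=cv2.INTER_CUBIC))
E
```

```text
time_s: 8.85
eef_pos: [497.0, 263.1, 308.8]
eef_rot: [[-0.999, 0.049, -0.003], [0.049, 0.999, -0.002], [0.003, -0.002, -1.0]]
ft_force: [0.7, -0.0, -0.9]
width: 84.9
grip_force: 0.0
8.9 [497.25400516 262.15398293 309.07397266] [[-0.99873539  0.0502104  -0.00255522]
 [ 0.05021528  0.99873664 -0.00188308]
 [ 0.00245744 -0.00200901 -0.99999496]] [414.22840559 266.12450349 276.88864998]
cover [(0.56, array([481.1, 286.9,  44.5]))]
bolt_top [(0.67, array([506.8, 279.2,  48.7])), (0.17, array([510.2,   5.5,  14.7]))]
handle_top [(0.78, array([520.8, 279.7,  66.4]))]
[270, 187]
```

View pics/wcz.png

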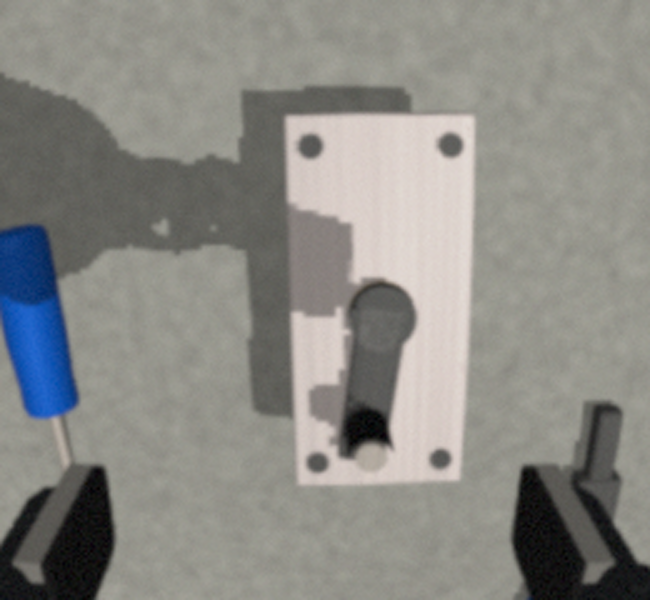

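The cover's plate corners are at crop px (285,116), (474,116), (461,480) and (299,486). The hub is at (381,318) and the handle at (372,452), pointing along +x.

```bash
python3 - <<'E'
from h import *
import pickle
np.set_printoptions(precision=2,suppress=True)
f=pickle.load(open('Fc.pkl','rb')); s=ctrl.read_state();R=np.array(s['eef_rot']);p=np.array(s['eef_pos'])
C=[(130+u/2.5,60+v/2.5) for u,v in ((285,116),(474,116),(461,480),(299,486))]
for z in (40,46):
    W=np.array([onz(ray(f,*c,True),z) for c in C]); e=W[2:][::-1].mean(0)-W[:2].mean(0)
    print(z,cv2.minAreaRect(W[:,:2].astype(np.float32)),'yaw',np.degrees(np.arctan2(e[1],e[0])),W.mean(0),np.linalg.norm(e))
    print(np.degrees(np.arctan2(-(W[1]-W[0])[0],(W[1]-W[0])[1])),np.degrees(np.arctan2(-(W[2]-W[3])[0],(W[2]-W[3])[1])))
h=onz(ray(f,130+381/2.5,60+318/2.5,True),54);k=onz(ray(f,130+372/2.5,60+452/2.5,True),79);print('hub',h,'handle',k,np.degrees(np.arctan2(*(k-h)[1::-1])))
F=pickle.load(open('F0.pkl','rb'))
# scene-view cross check of plate corners (crop1: scale 390/64, origin 275,116)
for u,v in ((535-390,85),(466-390,150),(717-390,213),(645-390,280)):
    q=(275+u*64/390,116+v*64/390); print(onz(ray(F['scene'],*q),46), min((tri([ray(F['scene'],*q),ray(f,*c,True)]) for c in C),key=lambda X:np.linalg.norm(proj(F['scene'],X)-q)+np.linalg.norm(X[:2]-onz(ray(F['scene'],*q),46)[:2])))
E
```

```text
40 ((490.311767578125, 285.6315612792969), (60.312217712402344, 132.05886840820312), 88.8765640258789) yaw -1.1119851804343843 [490.46 285.62  40.  ] 131.70197105561337
-1.7449182124200984 -1.066338331165921
46 ((488.3846435546875, 285.1374816894531), (58.78462219238281, 128.71405029296875), 88.8765640258789) yaw -1.1119851804343925 [488.53 285.12  46.  ] 128.36617667959888
-1.7449182124201001 -1.0663383311660362
hub [487.46 284.1   54.  ] handle [521.6  278.79  79.  ] -8.841206023527098
[427.26 315.97  46.  ] [425.91 316.69  44.16]
[428.45 254.45  46.  ] [424.76 257.54  40.34]
[555.86 312.32  46.  ] [554.95 313.98  43.43]
[554.26 251.03  46.  ] [553.54 253.83  42.8 ]
```

```bash
python3 -m handwheel '12 22 35 -0.03;12 22 75 -0.03;12 22 100 -0.03;12 22 105 -0.03;12 22 105 -0.03;12 22 105 -0.03'
python3 -m handwheel '0 0 0 0;0 0 0 0;0 0 0 0;0 0 0 0;0 0 0 0;0 0 0 0' 40
```

```text
time_s: 9.65
eef_pos: [488.0, 285.0, 207.2]
eef_rot: [[-1.0, 0.022, 0.002], [0.022, 1.0, 0.001], [-0.002, 0.001, -1.0]]
ft_force: [-0.7, 0.7, 0.1]
width: 84.8
grip_force: 0.0
time_s: 10.25
eef_pos: [487.7, 285.4, 207.7]
eef_rot: [[-1.0, 0.021, 0.003], [0.021, 1.0, 0.001], [-0.003, 0.001, -1.0]]
ft_force: [-0.9, -1.5, 7.7]
width: 58.0
grip_force: 63.7
```

```bash
python3 -m handwheel '0 0 4 0;0 0 4 0;0 0 4 0' 72
python3 -m handwheel '0 0 0 0;0 0 0 0;0 0 0 0;0 0 0 0;0 0 0 0' 40
python3 -m handwheel '0 0 -5 0;0 0 -10 0;0 0 -30 0;0 0 -50 0;0 0 -50 0'
```

```text
time_s: 10.55
eef_pos: [487.0, 285.2, 201.6]
eef_rot: [[-1.0, 0.021, -0.0], [0.021, 1.0, -0.0], [0.0, -0.0, -1.0]]
ft_force: [0.5, 0.0, 1.3]
width: 71.8
grip_force: 0.0
time_s: 11.05
eef_pos: [487.1, 285.5, 202.2]
eef_rot: [[-1.0, 0.021, -0.0], [0.021, 1.0, 0.001], [0.0, 0.001, -1.0]]
ft_force: [-2.4, 0.4, 5.3]
width: 58.8
grip_force: 65.5
time_s: 11.55
eef_pos: [487.9, 285.6, 253.6]
eef_rot: [[-1.0, 0.021, 0.003], [0.021, 1.0, 0.001], [-0.003, 0.002, -1.0]]
ft_force: [1.4, 0.3, -8.5]
width: 58.3
grip_force: 68.5
```

```bash
python3 -m handwheel '-5 -40 -27 0;-11 -88 -27 0;-17 -136 -27 0.03;-23 -184 -27 0.03;-28 -232 -27 0.03;-33 -280 -27 0.03;-37 -311 -27 0.03;-37 -311 -27 0.03'
python3 -m handwheel '0 0 0 0;0 0 0 0;0 0 0 0'
python3 - <<'E'
from h import *
import pickle
f=ctrl.grab_frame('wrist'); save(f,'wq');pickle.dump(f,open('Fq.pkl','wb'))
cv2.imwrite('pics/wqz.png',cv2.resize(f['pixels'][60:320,130:390,::-1],(600,600),interpolation=cv2.INTER_CUBIC))
E
```

```text
time_s: 12.35
eef_pos: [517.2, -30.3, 277.4]
eef_rot: [[-0.998, 0.056, -0.001], [0.056, 0.998, -0.002], [0.001, -0.003, -1.0]]
ft_force: [-0.3, 0.9, -8.8]
width: 58.6
grip_force: 72.2
time_s: 12.65
eef_pos: [517.3, -25.5, 278.2]
eef_rot: [[-0.999, 0.049, -0.001], [0.049, 0.999, 0.0], [0.001, 0.0, -1.0]]
ft_force: [-0.0, -0.8, -9.3]
width: 58.0
grip_force: 72.2
```

View pics/wqz.png

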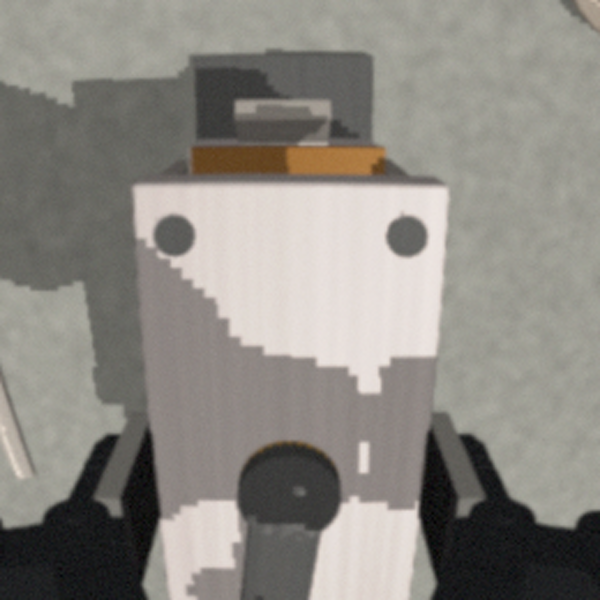

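The plate hangs level over the jig: near edge (134–447, 187), with the sheet's end below it at (192–385, 147) and parallel.

```bash
python3 - <<'E'
from h import *
import pickle
np.set_printoptions(precision=2,suppress=True)
f=pickle.load(open('Fq.pkl','rb'))
P=lambda u,v:(130+u/2.3077,60+v/2.3077)
for z in (110,115,118,122): a,b=[onz(ray(f,*P(*q),True),z) for q in ((134,187),(447,187))]; print(z,(a+b)/2,np.linalg.norm(a-b))
for z in (33,37): a,b=[onz(ray(f,*P(*q),True),z) for q in ((192,147),(385,147))]; print(z,(a+b)/2,np.linalg.norm(a-b))
print(-np.array(f['R']).T@f['t'])
E
```

```text
110 [456.14 -22.78 110.  ] 63.680333676610275
115 [455.35 -22.77 115.  ] 61.34133544449772
118 [454.87 -22.76 118.  ] 59.9379365052302
122 [454.24 -22.75 122.  ] 58.06673791954016
33 [456.01 -23.1   33.  ] 60.137681922974956
37 [455.61 -23.08  37.  ] 59.00901068650941
[434.56 -22.37 246.13]
```

```bash
python3 -m handwheel '-1 -0.4 15 0;-1 -0.4 30 0;-1 -0.4 42 0;-1 -0.4 50 0;-1 -0.4 50 0;-1 -0.4 50 0'
python3 -m handwheel '0 0 5 0;0 0 9 0;0 0 13 0;0 0 13 0;0 0 13 0'
python3 -m handwheel '0 0 3 0;0 0 6 0;0 0 8 0;0 0 8 0'
```

```text
time_s: 13.3
eef_pos: [518.7, -26.8, 228.9]
eef_rot: [[-0.999, 0.051, 0.0], [0.051, 0.999, -0.0], [-0.0, -0.0, -1.0]]
ft_force: [0.0, -0.2, -7.9]
width: 58.1
grip_force: 72.0
time_s: 13.8
eef_pos: [518.7, -27.0, 215.8]
eef_rot: [[-0.999, 0.051, 0.0], [0.051, 0.999, -0.0], [-0.0, -0.0, -1.0]]
ft_force: [1.0, 0.5, -7.0]
width: 58.5
grip_force: 72.2
time_s: 14.2
eef_pos: [518.5, -27.0, 207.4]
eef_rot: [[-0.999, 0.051, -0.0], [0.051, 0.999, -0.0], [0.0, -0.0, -1.0]]
ft_force: [1.2, -0.6, -8.2]
width: 58.3
grip_force: 72.3
```

```bash
python3 -m handwheel '0 0 2 0;0 0 2 0'
python3 -m handwheel '0 0 1.5 0;0 0 1.5 0'
```

```text
time_s: 14.4
eef_pos: [518.6, -27.0, 205.9]
eef_rot: [[-0.999, 0.051, 0.0], [0.051, 0.999, 0.0], [-0.0, 0.0, -1.0]]
ft_force: [-0.5, -0.4, -4.2]
width: 58.4
grip_force: 74.1
time_s: 14.6
eef_pos: [518.7, -27.0, 205.5]
eef_rot: [[-0.999, 0.051, 0.001], [0.051, 0.999, 0.0], [-0.001, 0.0, -1.0]]
ft_force: [-5.2, -0.5, 8.8]
width: 58.3
grip_force: 81.8
```

```bash
python3 -m handwheel '0 0 -1 0;0 0 -1 0;0 0 -1 0;0 0 -1 0;0 0 -1 0' 85
python3 -m handwheel '0 0 -15 0;0 0 -50 0;10 0 -95 0;20 0 -110 0;20 0 -110 0;20 0 -110 0'
python3 - <<'E'
from h import *
import pickle
np.set_printoptions(precision=1,suppress=True)
f=ctrl.grab_frame('wrist'); save(f,'wk');pickle.dump(f,open('Fk.pkl','wb'))
for t in ('bolt_top','handle_top','cover'): print(t,[(round(r['p'],2),world(f,r['centre'])) for r in ctrl.recognise(t,f)[:2]])
F=[ctrl.grab_frame(n) for n in('scene','side')];pickle.dump(F,open('Fk2.pkl','wb'))
a=cv2.resize(f['pixels'][80:320,160:340,::-1],(450,600),interpolation=cv2.INTER_CUBIC); b=[cv2.resize(g['pixels'][y-35:y+25,x-35:x+35,::-1],(350,300),interpolation=cv2.INTER_CUBIC) for g,(x,y) in zip(F,((250,215),(260,213)))]
cv2.imwrite('pics/wk_all.png',np.hstack([a,np.vstack(b)]))
E
```

```text
time_s: 15.1
eef_pos: [518.6, -27.0, 205.2]
eef_rot: [[-0.999, 0.051, 0.0], [0.051, 0.999, -0.0], [-0.0, -0.0, -1.0]]
ft_force: [0.5, 0.4, -0.0]
width: 84.9
grip_force: 0.0
time_s: 15.7
eef_pos: [498.6, -25.9, 315.0]
eef_rot: [[-0.999, 0.051, 0.001], [0.051, 0.999, -0.0], [-0.001, -0.0, -1.0]]
ft_force: [-0.1, -0.0, -0.3]
width: 84.9
grip_force: 0.0
bolt_top [(0.57, array([536.6, -32.9,  69.1]))]
handle_top [(0.52, array([551.2, -30.4,  85.8]))]
cover []
```

View pics/wk_all.png

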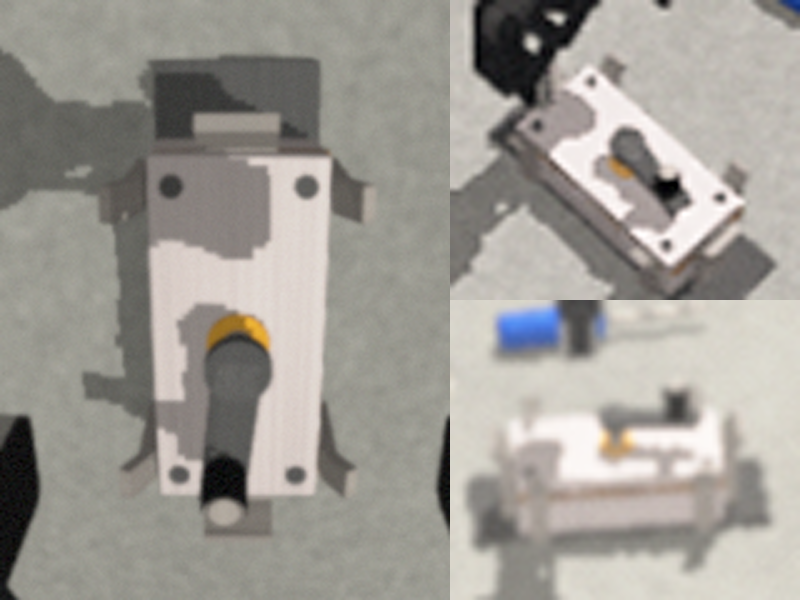

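The cover is seated within all guides and the screw is pushed up with its lug on the rim. In the left crop the hub is at (239,370) and the handle top at (226,512), still pointing along +x.

```bash
python3 - <<'E'
from h import *
import pickle
np.set_printoptions(precision=2,suppress=True)
f=pickle.load(open('Fk.pkl','rb'));F=pickle.load(open('Fk2.pkl','rb'))
H=(160+239/2.5,80+370/2.5);K=(160+226/2.5,80+512/2.5)
hs=(215+627/5,180+140/5); ks=(215+667/5-90,180+175/5) # rough scene px
hs=(215+(627-450)/5,180+140/5); ks=(215+(668-450)/5,180+172/5)
for d in (0,3,5): 
    h=onz(ray(f,*H,True),73-d);k=onz(ray(f,*K,True),98-d);print(d,h,k,np.linalg.norm((k-h)[:2]),np.degrees(np.arctan2((k-h)[1],(k-h)[0])))
print('scene',onz(ray(F[0],*hs),73),onz(ray(F[0],*ks),98))
print('tri',tri([ray(f,*H,True),ray(F[0],*hs)]),tri([ray(f,*K,True),ray(F[0],*ks)]))
s=ctrl.read_state();R=np.array(s['eef_rot']);p=np.array(s['eef_pos']);print(s['time_s'],p,R)
E
```

```text
0 [518.36 -27.04  73.  ] [554.81 -32.88  98.  ] 36.91254941761489 -9.091325270802274
3 [519.83 -27.11  70.  ] [557.06 -33.04  95.  ] 37.70837396188634 -9.056509360022675
5 [520.8  -27.15  68.  ] [558.57 -33.15  93.  ] 38.238931125028344 -9.03410385263309
scene [521.01 -26.82  73.  ] [561.02 -35.87  98.  ]
tri [519.87 -26.52  70.58] [559.09 -33.4   92.15]
16.0 [498.45 -25.96 314.08] [[-1.    0.05 -0.  ]
 [ 0.05  1.    0.  ]
 [ 0.    0.   -1.  ]]
```

```bash
python3 -m handwheel '-30 -2 0 -0.05;-60 -4 10 -0.05;-60 -4 40 -0.05;-60 -4 55 -0.05;-60 -4 63 -0.05;-60 -4 63 -0.05;-60 -4 63 -0.05'
python3 -m handwheel '0 0 0 0;0 0 0 0;0 0 0 0;0 0 0 0;0 0 0 0;0 0 0 0;0 0 0 0;0 0 0 0' 0
python3 -c "
from station import ctrl;s=ctrl.read_state();print(s['eef_pos'],s['eef_rot'],s['ft_torque'])"
```

```text
time_s: 16.7
eef_pos: [558.5, -33.0, 252.6]
eef_rot: [[-1.0, 0.001, 0.0], [0.001, 1.0, -0.0], [-0.0, -0.0, -1.0]]
ft_force: [0.2, 0.9, 0.1]
width: 84.9
grip_force: 0.0
time_s: 17.5
eef_pos: [558.5, -33.0, 252.5]
eef_rot: [[-1.0, 0.001, 0.001], [0.001, 1.0, 0.0], [-0.001, 0.0, -1.0]]
ft_force: [0.3, -0.3, 3.4]
width: 12.4
grip_force: 58.6
[558.51124763 -32.99996851 252.46824679] [[-9.99999542e-01  7.50114941e-04  5.94781414e-04]
 [ 7.50166583e-04  9.99999715e-01  8.66080462e-05]
 [-5.94716279e-04  8.70541917e-05 -9.99999819e-01]] [ 0.10934931 -0.02115828 -0.07758528]
```

```bash
cat > c.py <<'E'
import sys,numpy as np
a,st,n=map(float,sys.argv[1:4]); 
for i in range(1,int(n)+1):
    t=np.radians(a+st*i); t0=np.radians(a); print(a+st*i, f'{-38*(np.cos(t)-np.cos(t0)):.1f} {38*(np.sin(t)-np.sin(t0)):.1f}')
E
python3 c.py -9 10 15; for a in 31 51 71 91 111; do echo from $a; python3 c.py $a 5 4; done
```

```text
1.0 -0.5 6.6
11.0 0.2 13.2
21.0 2.1 19.6
31.0 5.0 25.5
41.0 8.9 30.9
51.0 13.6 35.5
61.0 19.1 39.2
71.0 25.2 41.9
81.0 31.6 43.5
91.0 38.2 43.9
101.0 44.8 43.2
111.0 51.2 41.4
121.0 57.1 38.5
131.0 62.5 34.6
141.0 67.1 29.9
from 31
36.0 1.8 2.8
41.0 3.9 5.4
46.0 6.2 7.8
51.0 8.7 10.0
from 51
56.0 2.7 2.0
61.0 5.5 3.7
66.0 8.5 5.2
71.0 11.5 6.4
from 71
76.0 3.2 0.9
81.0 6.4 1.6
86.0 9.7 2.0
91.0 13.0 2.1
from 91
96.0 3.3 -0.2
101.0 6.6 -0.7
106.0 9.8 -1.5
111.0 13.0 -2.5
from 111
116.0 3.0 -1.3
121.0 6.0 -2.9
126.0 8.7 -4.7
131.0 11.3 -6.8
```

```bash
python3 -m handwheel '-0.5 6.6 1 0;0.2 13.2 1 0;2.1 19.6 1 0;5 25.5 1 0;5 25.5 1 0'
python3 -m handwheel '1.8 2.8 0 0;3.9 5.4 0 0;6.2 7.8 0 0;6.2 7.8 0 0'
```

```text
time_s: 18.0
eef_pos: [553.8, -6.8, 252.1]
eef_rot: [[-1.0, 0.0, 0.002], [0.0, 1.0, 0.0], [-0.002, 0.0, -1.0]]
ft_force: [-0.8, 1.3, 7.8]
width: 12.4
grip_force: 59.2
time_s: 18.4
eef_pos: [547.8, 0.5, 252.2]
eef_rot: [[-1.0, 0.001, 0.002], [0.001, 1.0, -0.0], [-0.002, -0.0, -1.0]]
ft_force: [-0.2, 0.4, 6.6]
width: 12.5
grip_force: 59.2
```

```bash
for a in 46 61 76; do python3 c.py $a 5 3;done; python3 -m handwheel '2.5 2.2 0 0;5.1 4.2 0 0;8 5.9 0 0;8 5.9 0 0'
```

```text
51.0 2.5 2.2
56.0 5.1 4.2
61.0 8.0 5.9
66.0 3.0 1.5
71.0 6.1 2.7
76.0 9.2 3.6
81.0 3.2 0.7
86.0 6.5 1.0
91.0 9.9 1.1
time_s: 18.8
eef_pos: [538.2, 6.5, 250.5]
eef_rot: [[-1.0, 0.0, -0.002], [0.0, 1.0, 0.0], [0.002, 0.0, -1.0]]
ft_force: [-0.5, 0.4, -1.3]
width: 12.3
grip_force: 58.5
```

```bash
python3 -m handwheel '2.9 1.4 0 0;6.1 2.7 0 0;9.2 3.6 0 0;9.2 3.6 0 0'
```

```text
time_s: 19.2
eef_pos: [529.3, 9.9, 251.1]
eef_rot: [[-1.0, 0.001, -0.001], [0.001, 1.0, 0.0], [0.001, 0.0, -1.0]]
ft_force: [0.1, 0.4, -1.3]
width: 12.7
grip_force: 58.5
```

The force went from +7 to -1.3 N near 61°, so the lug is over the thread start. I lower the hand with it.

```bash
python3 -m handwheel '0 0 1 0;0 0 2.5 0;0 0 3.5 0;0 0 3.5 0;0 0 3.5 0'
python3 -m handwheel '0 0 1 0;0 0 2 0;0 0 2 0;0 0 2 0'
```

```text
time_s: 19.7
eef_pos: [529.9, 9.8, 247.6]
eef_rot: [[-1.0, 0.001, -0.0], [0.001, 1.0, 0.0], [0.0, 0.0, -1.0]]
ft_force: [0.3, 0.3, -1.6]
width: 12.9
grip_force: 58.5
time_s: 20.1
eef_pos: [530.4, 9.8, 246.3]
eef_rot: [[-1.0, 0.001, 0.001], [0.001, 1.0, 0.0], [-0.001, 0.0, -1.0]]
ft_force: [-0.5, 0.0, 4.4]
width: 12.8
grip_force: 58.9
```

It bottomed at 246.4, 6 mm below the rim contact, so it has dropped into the thread start. Now forward clockwise at 8 mm per turn.

```bash
for a in 76 4 -68 -140 -212; do echo from $a; python3 c.py $a -9 8;done; python3 -m handwheel '-5.6 -1.6 0 0;-5.6 -1.6 0 0'
```

```text
from 76
67.0 -5.7 -1.9
58.0 -10.9 -4.6
49.0 -15.7 -8.2
40.0 -19.9 -12.4
31.0 -23.4 -17.3
22.0 -26.0 -22.6
13.0 -27.8 -28.3
4.0 -28.7 -34.2
from 4
-5.0 0.1 -6.0
-14.0 1.0 -11.8
-23.0 2.9 -17.5
-32.0 5.7 -22.8
-41.0 9.2 -27.6
-50.0 13.5 -31.8
-59.0 18.3 -35.2
-68.0 23.7 -37.9
from -68
-77.0 5.7 -1.8
-86.0 11.6 -2.7
-95.0 17.5 -2.6
-104.0 23.4 -1.6
-113.0 29.1 0.3
-122.0 34.4 3.0
-131.0 39.2 6.6
-140.0 43.3 10.8
from -140
-149.0 3.5 4.9
-158.0 6.1 10.2
-167.0 7.9 15.9
-176.0 8.8 21.8
-185.0 8.7 27.7
-194.0 7.8 33.6
-203.0 5.9 39.3
-212.0 3.1 44.6
from -212
-221.0 -3.5 4.8
-230.0 -7.8 9.0
-239.0 -12.7 12.4
-248.0 -18.0 15.1
-257.0 -23.7 16.9
-266.0 -29.6 17.8
-275.0 -35.5 17.7
-284.0 -41.4 16.7
time_s: 20.3
eef_pos: [536.5, 8.0, 246.0]
eef_rot: [[-1.0, 0.001, 0.002], [0.001, 1.0, -0.0], [-0.002, -0.0, -1.0]]
ft_force: [0.5, -0.2, 3.4]
width: 12.7
grip_force: 58.8
```

```bash
python3 -m handwheel '-5.3 -3 0.2 0;-10.1 -6.6 0.4 0;-14.3 -10.8 0.6 0;-17.8 -15.7 0.8 0;-20.4 -21 1 0;-22.2 -26.7 1.2 0;-23.1 -32.6 1.5 0;-23.1 -32.6 1.5 0'
```

```text
time_s: 21.1
eef_pos: [559.2, -25.4, 244.4]
eef_rot: [[-1.0, 0.002, 0.001], [0.002, 1.0, -0.001], [-0.001, -0.001, -1.0]]
ft_force: [0.6, -2.3, 4.9]
width: 12.3
grip_force: 59.1
```

```bash
python3 -m handwheel '0.1 -6 0.2 0;1 -11.8 0.4 0;2.9 -17.5 0.6 0;5.7 -22.8 0.8 0;9.2 -27.6 1 0;13.5 -31.8 1.2 0;18.3 -35.2 1.4 0;23.7 -37.9 1.6 0'
python3 -m handwheel '5.7 -1.8 0.2 0;11.6 -2.7 0.4 0;17.5 -2.6 0.6 0;23.4 -1.6 0.8 0;29.1 0.3 1 0;34.4 3 1.2 0;39.2 6.6 1.4 0;43.3 10.8 1.6 0'
```

```text
time_s: 21.9
eef_pos: [535.1, -62.7, 242.9]
eef_rot: [[-1.0, 0.001, 0.001], [0.001, 1.0, -0.0], [-0.001, -0.0, -1.0]]
ft_force: [2.2, 0.1, 5.1]
width: 12.7
grip_force: 59.0
time_s: 22.7
eef_pos: [491.4, -51.9, 241.3]
eef_rot: [[-1.0, 0.001, 0.001], [0.001, 1.0, -0.002], [-0.001, -0.002, -1.0]]
ft_force: [2.3, -1.3, 6.3]
width: 12.5
grip_force: 59.1
```

```bash
python3 -m handwheel '3.5 4.9 0.2 0;6.1 10.2 0.4 0;7.9 15.9 0.6 0;8.8 21.8 0.8 0;8.7 27.7 1 0;7.8 33.6 1.2 0;5.9 39.3 1.4 0;3.1 44.6 1.6 0'
python3 -m handwheel '-3.5 4.8 0.2 0;-7.8 9 0.4 0;-12.7 12.4 0.6 0;-18 15.1 0.8 0;-23.7 16.9 1 0;-29.6 17.8 1.2 0;-35.5 17.7 1.4 0;-41.4 16.7 1.6 0'
python3 -m handwheel '0 0 0 0;0 0 0 0'
```

```text
time_s: 23.5
eef_pos: [487.9, -7.3, 239.6]
eef_rot: [[-1.0, 0.001, -0.001], [0.001, 1.0, -0.003], [0.001, -0.003, -1.0]]
ft_force: [-1.4, -2.9, 8.4]
width: 12.4
grip_force: 59.6
time_s: 24.3
eef_pos: [529.0, 9.7, 237.8]
eef_rot: [[-1.0, 0.001, -0.002], [0.001, 1.0, -0.0], [0.002, -0.0, -1.0]]
ft_force: [-2.9, -0.0, 10.5]
width: 12.7
grip_force: 59.9
time_s: 24.5
eef_pos: [530.0, 9.5, 238.0]
eef_rot: [[-1.0, 0.001, 0.001], [0.001, 1.0, -0.001], [-0.001, -0.001, -1.0]]
ft_force: [1.3, -0.6, 6.3]
width: 12.4
grip_force: 59.4
```

```bash
python3 -m handwheel '-1.6 -0.4 -0.2 0;-3.2 -0.9 -0.3 0;-3.2 -0.9 -0.3 0;-3.2 -0.9 -0.3 0;-3.2 -0.9 -0.3 0'
python3 - <<'E'
from h import *
f=ctrl.grab_frame('side')
for t in ('bolt_top','handle_top','cover'): print(t,[(round(r['p'],2),world(f,r['centre']).round(1)) for r in ctrl.recognise(t,f)[:2]])
s=ctrl.read_state(); print(s['eef_pos'],s['ft_force'],s['width'],s['grip_force'],s['time_s'])
E
```

```text
time_s: 25.0
eef_pos: [532.4, 8.7, 238.0]
eef_rot: [[-1.0, 0.001, -0.001], [0.001, 1.0, -0.001], [0.001, -0.001, -1.0]]
ft_force: [-0.8, -0.5, 5.5]
width: 12.7
grip_force: 59.2
bolt_top []
handle_top []
cover [(0.82, array([515.7, -33.8,  49.3]))]
[532.4164378    8.70053987 237.99610937] [-1.27979633  0.47690859  4.77179861] 12.447010737302737 59.23535406589508 25.2
```

```bash
python3 -c "
from station import ctrl;print(ctrl.job_done())"
```

```text
the job is handed in; nothing more can be done
None
```

I handed the job in at about 25 s: sheet and cover are stacked on the jig, the screw dropped about 6 mm into the thread start and was turned clockwise just over one full turn (about 365°), and the gripper still holds the crank handle; the final height rests on arm readings only (the last side picture found the cover seated but not the crank).

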